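# Put the swapped data terminals back on their own charging cradles

## Robot

A 6-joint arm with a two-finger parallel gripper is mounted at the origin on the work surface. World frame = base frame: x ahead of the robot, y to its left, z up, the work surface at z = 0. Lengths are in m, angles in rad, forces in N, time in s.
With the tool pointing down it reaches from about 0.325 to 0.9 m from the base axis. Payload 6.1 kg.
Tool frame: the origin (TCP) lies at the very end of the fingers, on their centre line; the grasp point (between the pads) lies 19 mm behind it; z points along the fingers, y is the line along which they close (so a half turn about z gives the same grasp; the last joint's range is limited). The gripper opens to 85 mm and grips with 20 to 120 N. Pads are 22 mm wide; open, the fingers measure 114 mm over their backs; the gripper's body (76 mm by 85 mm) begins 54 mm behind the grasp point. The pads swing forward as they close: fully open they stand 13 mm farther back than shut.
Start: joints at [1.119, 0.22, 1.526, -0, 1.395, -0.126], TCP at [0.2, 0.592, 0.231] pointing down, gripper open.
Joint ranges: [-2.98, 2.98], [-0.91, 2.08], [0.09, 2.57], [-1.24, 4.39], [0.2, 2.65], [-2.68, 2.68]. Speed limits (rad/s): [2.57, 2.57, 3.01, 3.14, 3.14, 3.14].

## Interface

Orientations are given as a unit quaternion [w, x, y, z].
In Python, from plant import manip, eyes, job gives the robot as it stands.
- The arm moves only by the tool servo_tool, never from a script. Its argument "motion" is one flat list of numbers, 7 for each row, row after row: the shift along the tool's x, y, z in m, then the turn, a rotation vector about the tool's x, y, z in rad, then the opening, from 0 (shut) to 1 (fully open). In form: [tx, ty, tz, wx, wy, wz, hand, tx, ty, tz, wx, wy, wz, hand, ...]. A call has 1 to 10 rows; each row is the pose to reach, as a shift and turn from the pose commanded when the call began, along the tool's axes at that moment; what a row does not reach only later rows make up. A row lasts 1/8 s, in which the tool goes at most 62.5 mm and 10.7 degrees, less where a joint would pass 70% of its speed; a pose out of reach is approached as far as the arm can. A call with a gripper value outside its range is refused whole. The fingers move at their own pace and stop on an object; "grip_force" is the grip in N (left out, the last holds). Time passes only in rows, so rows that repeat a pose let the fingers close. It gives the time, the measured TCP pose, the force, the opening and the grip force at its end, in the units of the state.
- manip.observe(): the state, without advancing time (a new reading comes with each control period).
- eyes.snapshot(name): name is "scene" or "top"; returns the picture (420x560x3 uint8, red, green, blue); there is no depth.
- eyes.camera_params(name): a dict with "fx", "fy", "cx", "cy" (pixels), "cam_to_world" (4x4, takes a point from camera to world coordinates). Camera axes: x right, y up, looking along -z (the intrinsics and any distortion apply to the point x, -y, -z); pixel columns grow to the right and rows downward; lengths in m; the calibration is good to about 2 mm. A picture is of the moment at which its call begins. camera_params takes no time and is no camera call.
- job.finish_job(): hands the job in; it is judged then, once.
The state is a dict: "t": time; "joint_pos": joint angles; "qd": joint speeds; "effort": joint torques, N m; "eef_pos": TCP position; "tcp_rot": TCP orientation; "wrist_force": force on the tool from outside, world axes, zero at the start; "ft_torque": the same for the moment, N m; "width": finger opening in m; "grasp_force": force on a finger pad.
Only numpy, scipy, OpenCV 4.12 (cv2) and the standard library are available. Lean on these libraries where they do the work, as an engineer would, in place of code of your own. Each camera call takes 0.05 s, during which the arm holds its last target. There are 200 camera calls.

## Task

Pair the handheld terminals with the charging cradles of their own colour: the blue terminal is in the red cradle by mistake, so move it to the blue cradle, and put the red terminal from the table in the red cradle. Set each one down gently, screen outward, lying flat on the sloping rest, straight, with its keypad end down between the lugs and fully home against the lip. Leave the green terminal and everything else on the bench where it is.

Things in the scene. Friction and masses are not known exactly. Their poses are not given: they have to be found in the camera images.
- red_terminal: handheld terminal, black, red rubber bumpers on both ends; about 0.2 to 0.4 kg; 160 mm long (x), 26 thick (z), 52 wide (y) at its middle 92 mm, where it is gripped, 60 wide over the bumpers. Origin: centre of underside. x points from foot (white keys) to head (beyond the screen; black scan window on the bumper), z out of the screen. Starts flat on the table, face up.
- red_terminal_foot (a point): centre of the lower edge of the red terminal's foot (keypad) end: 80 mm from its origin along -x, in the plane of the underside
- red_terminal_head (a point): centre of the lower edge of the red terminal's head end: 80 mm from its origin along +x, in the plane of the underside
- red_terminal_face (a point): centre of the red terminal's screen face, 26 mm above its origin along z
- red_cradle: charging cradle fixed to the table: red base plate 182 (x) x 96 (y) x 12 mm high, a red lip at the end of the rest that is low and faces the robot. Origin: centre of the base's underside; x points to the high end (top of the rest about 100 mm up). The lip is 75 mm towards -x, 30 mm up.
- red_rest: sloping rest fixed to the red cradle: dark strip 150 x 44 mm rising 28 deg, lip 14 high across its low end. Origin: mid strip at the lip's inner face; x up the slope, y across, z out of it (28 deg from vertical). Side lugs 14 high run 28 up from the lip, 70 apart. A docked terminal's origin is at x 80, y 0, z 0 mm here, axes parallel.
- blue_terminal: handheld terminal, black, blue rubber bumpers on both ends; about 0.2 to 0.4 kg; 160 mm long (x), 26 thick (z), 52 wide (y) at its middle 92 mm, where it is gripped, 60 wide over the bumpers. Origin: centre of underside. x points from foot (white keys) to head (beyond the screen; black scan window on the bumper), z out of the screen. Starts in the RED cradle, foot down.
- blue_terminal_foot (a point): centre of the lower edge of the blue terminal's foot (keypad) end: 80 mm from its origin along -x, in the plane of the underside
- blue_terminal_head (a point): centre of the lower edge of the blue terminal's head end: 80 mm from its origin along +x, in the plane of the underside
- blue_terminal_face (a point): centre of the blue terminal's screen face, 26 mm above its origin along z
- blue_cradle: charging cradle fixed to the table: blue base plate 182 (x) x 96 (y) x 12 mm high, a blue lip at the end of the rest that is low and faces the robot. Origin: centre of the base's underside; x points to the high end (top of the rest about 100 mm up). The lip is 75 mm towards -x, 30 mm up.
- blue_rest: sloping rest fixed to the blue cradle: dark strip 150 x 44 mm rising 28 deg, lip 14 high across its low end. Origin: mid strip at the lip's inner face; x up the slope, y across, z out of it (28 deg from vertical). Side lugs 14 high run 28 up from the lip, 70 apart. A docked terminal's origin is at x 80, y 0, z 0 mm here, axes parallel.
- green_terminal: handheld terminal, black, green rubber bumpers on both ends; 160 mm long (x), 26 thick (z), 52 wide (y) at its middle 92 mm, where it is gripped, 60 wide over the bumpers. Origin: centre of underside. x points from foot (white keys) to head (beyond the screen; black scan window on the bumper), z out of the screen. Starts in its own cradle; leave alone.
- green_cradle: charging cradle fixed to the table: green base plate 182 (x) x 96 (y) x 12 mm high, a green lip at the end of the rest that is low and faces the robot. Origin: centre of the base's underside; x points to the high end (top of the rest about 100 mm up). The lip is 75 mm towards -x, 30 mm up.
- green_rest: sloping rest fixed to the green cradle: dark strip 150 x 44 mm rising 28 deg, lip 14 high across its low end. Origin: mid strip at the lip's inner face; x up the slope, y across, z out of it (28 deg from vertical). Side lugs 14 high run 28 up from the lip, 70 apart. A docked terminal's origin is at x 80, y 0, z 0 mm here, axes parallel.
- multimeter: yellow multimeter with a dark dial face, 140 x 72 x 42; leave alone; origin at the centre of its underside (sizes in mm)
- flux_jar: small orange jar with white cap, diameter 48, 50 tall; leave alone; origin at the centre of its underside (sizes in mm)
- spray_can: orange spray can standing upright, diameter 54, 170 tall; leave alone; origin at the centre of its underside (sizes in mm)
- mouse: white computer mouse, 105 x 60 x 31; leave alone; origin at the centre of its underside (sizes in mm)
- phone: thin mobile phone lying flat with a black screen and a dark red edge, 145 x 70 x 9; it is not one of the terminals; leave alone; origin at the centre of its underside (sizes in mm)
- screwdriver: screwdriver with red handle lying flat, 180 long; leave alone (sizes in mm)

How it is judged:
By the outcome, as a careful person would: the job done as asked, in the order asked, and still so for the second after the job is handed in, with the robot touching nothing.
It also fails if it takes over 64 s, if anything falls off the work surface, if the arm or the gripper's body presses on something with over 40 N, if the wrist force passes 120 N, or if a joint passes its speed limit or range.

## Working session

There is one attempt and no reset: what is moved stays moved. The work goes in short steps, Python scripts to look and compute and a tool call to move; the robot and the scene stay as the last step left them, time stands still between calls to the robot, and variables do not carry over. Pictures are saved under pics/ and viewed, at most 10 in all, crops included, and the job is handed in when it is done.

Besides the shell and the picture viewer there is one more tool, called by a JSON object that holds its "api" and its "payload". servo_tool: Moves the arm, as the interface text tells. Its arguments: {"type":"object","properties":{"motion":{"type":"array"},"grip_force":{"type":"number"}},"required":["motion"]}

```bash
mkdir -p pics; ls
python3 - <<'E'
from plant import manip, eyes, job
import cv2,numpy as np
for n in("scene","top"):
    im=eyes.snapshot(n);cv2.imwrite(f"pics/{n}0.png",cv2.resize(im[:,:,::-1],(800,600),interpolation=cv2.INTER_CUBIC)); np.save(f"pics/{n}0.npy",im)
    p=eyes.camera_params(n);print({k:(np.round(v,4).tolist() if not isinstance(v,str) else v) for k,v in p.items()})
print(manip.observe())
E
```

```text
pics
{'fx': 477.4636, 'fy': 477.4636, 'cx': 284.2905, 'cy': 208.9094, 'cam_to_world': [[-0.2962, -0.5858, 0.7544, 1.4318], [0.9551, -0.185, 0.2314, 0.2804], [0.004, 0.7891, 0.6143, 0.882], [0.0, 0.0, 0.0, 1.0]]}
{'fx': 531.7115, 'fy': 531.7115, 'cx': 278.8534, 'cy': 207.4253, 'cam_to_world': [[-0.0464, 0.9766, -0.2101, 0.1535], [-0.9989, -0.0444, 0.0142, 0.0022], [0.0045, 0.2105, 0.9776, 1.7711], [0.0, 0.0, 0.0, 1.0]]}
{'t': 0.1, 'joint_pos': array([ 1.11887959e+00,  2.21199127e-01,  1.52752053e+00, -7.10996720e-06,
        1.39471429e+00, -1.26114655e-01]), 'qd': array([-0.00068235, -0.0022402 , -0.00235864, -0.0014385 , -0.00052164,
        0.00068876]), 'effort': array([-8.96425291e-06, -4.98238814e+01, -3.90545905e+01, -2.59041408e-04,
        5.65013397e-03,  3.15283351e-06]), 'eef_pos': array([0.19980924, 0.59160507, 0.23026391]), 'tcp_rot': array([-2.59038571e-04,  1.62180832e-01,  9.86760624e-01, -8.83461424e-04]), 'wrist_force': array([ 0.23338587, -0.07272603, -0.76848114]), 'ft_torque': array([ 0.02070824, -0.02649848,  0.00125517]), 'grasp_force': 0.0, 'width': 0.08534682046771358}
```

View pics/scene0.png

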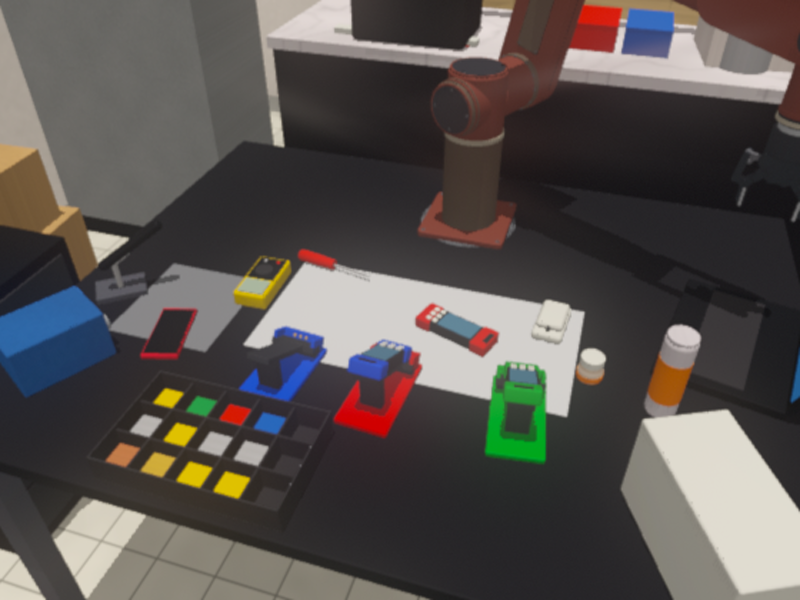

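View pics/top0.png

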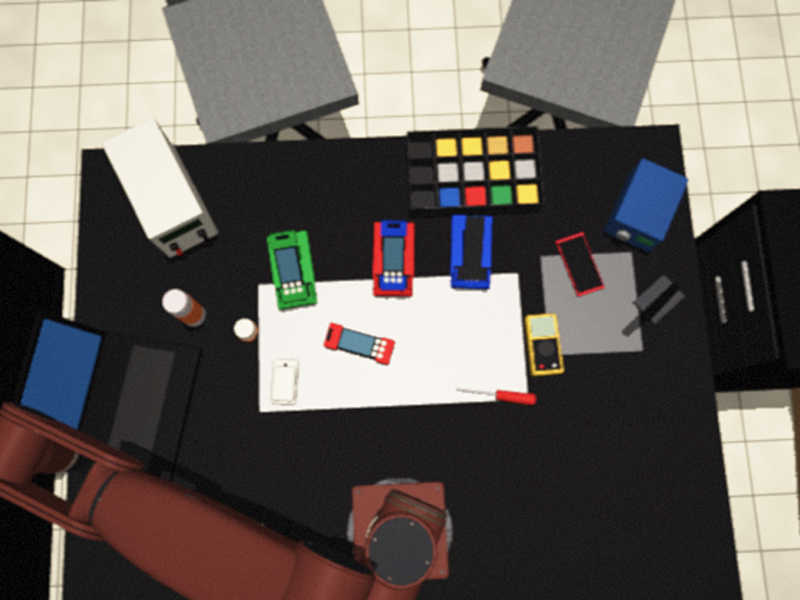

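Scene view: blue terminal in the red cradle (≈380,360), empty blue cradle (≈285,360), red terminal on the sheet (≈457,328), green docked (≈520,400). Top view: red cradle ≈(393,258), blue ≈(471,252), red terminal ≈(360,343) with its white keys to the right (−y). Next, enlarged crops for measuring.

Run:
```python
import cv2,numpy as np
for n,(u,v,w,h,s) in dict(top=(220,145,130,112,6),scene=(165,205,190,100,4)).items():
    im=np.load(f"pics/{n}0.npy")[v:v+h,u:u+w,::-1]
    im=cv2.convertScaleAbs(cv2.resize(im,None,fx=s,fy=s,interpolation=cv2.INTER_CUBIC),alpha=1.2,beta=20)
    for k in range(0,w,10): cv2.putText(im,str(u+k),(k*s,8),0,.3,(0,255,255),1);cv2.line(im,(k*s,10),(k*s,16),(0,255,255),1)
    for k in range(0,h,10): cv2.putText(im,str(v+k),(0,k*s+4),0,.3,(0,255,255),1)
    cv2.imwrite(f"pics/{n}_crop.png",im)
```

```text
(no output)
```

View pics/top_crop.png

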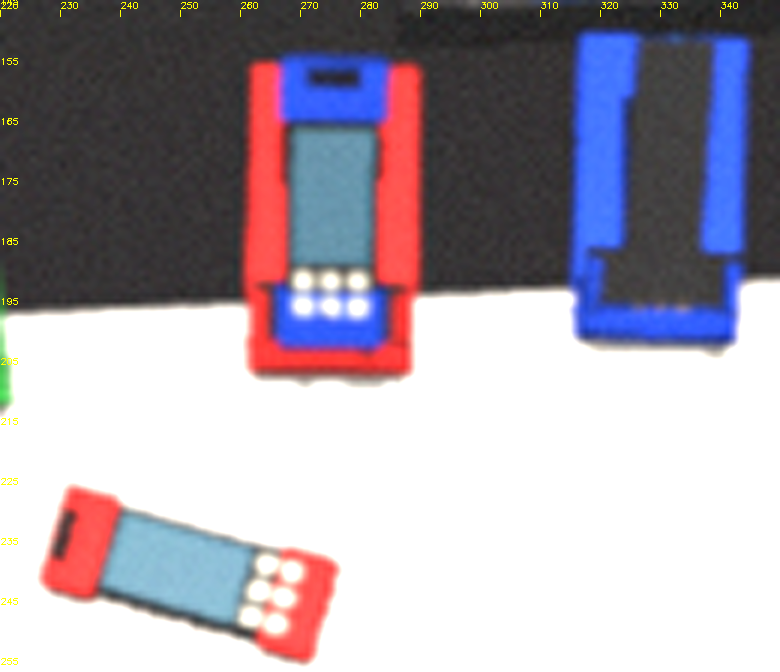

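View pics/scene_crop.png

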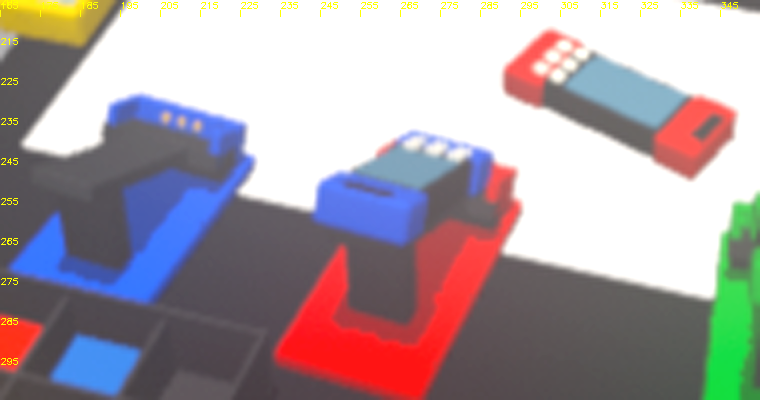

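Top crop: red terminal silhouette spans full pixels ≈(227–276, 226–255), red cradle plate ≈(261–290, 155–207), blue ≈(315–345, 150–202). Scene crop: it cuts off the red plate's near corner, so I'll take one more crop for the cradles, and fit the red terminal by its silhouette.

Run:
```python
import cv2,numpy as np
for n,(u,v,w,h,s) in dict(scene=(165,222,132,88,6)).items():
    im=np.load(f"pics/{n}0.npy")[v:v+h,u:u+w,::-1]
    im=cv2.convertScaleAbs(cv2.resize(im,None,fx=s,fy=s,interpolation=cv2.INTER_CUBIC),alpha=1.5,beta=20)
    cv2.imwrite(f"pics/{n}_crop2.png",im)
```

```text
(no output)
```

View pics/scene_crop2.png

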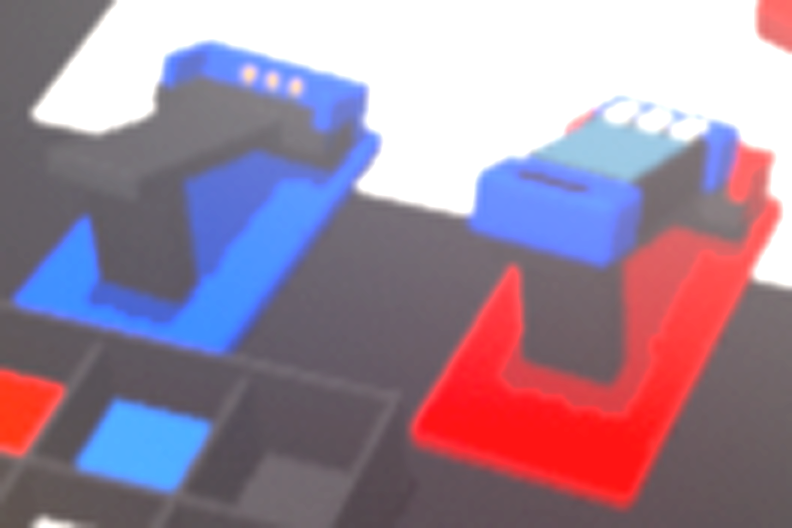

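Scene crop 2: blue plate corners at crop ≈(15,298), (228,350), (379,137); red plate ≈(413,428), (628,496), (778,207); blue terminal head corners ≈(483,165), (640,188), (605,265), (473,225).

```bash
cat > h.py <<'E'
import numpy as np,cv2
from scipy.optimize import least_squares
from scipy.spatial.transform import Rotation as R
from plant import manip,eyes,job
P={n:eyes.camera_params(n) for n in("scene","top")}
def proj(n,X):
    p=P[n];T=np.linalg.inv(np.array(p["cam_to_world"]));c=np.atleast_2d(X)@T[:3,:3].T+T[:3,3]
    return np.c_[p["cx"]+p["fx"]*c[:,0]/-c[:,2],p["cy"]-p["fy"]*c[:,1]/-c[:,2]]
def full(q,o,s): return (np.array(q,float)+.5)/s-.5+np.array(o)
def place(p,L): # p=x,y,z,yaw
    return R.from_euler('z',p[3]).apply(L)+p[:3]
B=np.array([[x,y,z] for x in(-.08,.08) for y in(-.03,.03) for z in(0,.026)])
E
cat > fit.py <<'E'
from h import *
T=lambda q:full(q,(220,145),6); S=lambda q:full(q,(165,222),6)
C={'red':([(.091,.048,.012),(.091,-.048,.012),(-.091,.048,0),(-.091,-.048,0)],[(251,62),(421,65),(249,372),(410,374)],
 [(.091,-.048,.012),(.091,.048,.012),(-.091,.048,.012)],[(413,428),(628,496),(778,207)]),
 'blue':([(.091,.048,.012),(.091,-.048,.012),(-.091,.048,0),(-.091,-.048,0)],[(577,33),(749,38),(576,338),(736,342)],
 [(.091,-.048,.012),(.091,.048,.012),(-.091,.048,.012)],[(15,298),(228,350),(379,137)])}
for k,(a,b,c,d) in C.items():
    f=lambda p:np.r_[(proj('top',place(p,a))-T(b)).ravel(),(proj('scene',place(p,c))-S(d)).ravel()]
    r=least_squares(f,[.7,0,0,0],loss='soft_l1');print(k,np.round(r.x,4),'yaw deg',round(np.degrees(r.x[3]),2));print(np.round(f(r.x).reshape(-1,2),1).tolist())
# docked blue terminal: fit in x,y,z,yaw,pitch
L=B
a=[7,5,3,1];b=[(281,55),(389,58),(274,345),(383,347)]
c=[5,7,6,4];d=[(483,165),(640,188),(605,265),(473,225)]
pl=lambda p:R.from_euler('ZY',[p[3],-p[4]]).apply(B)+p[:3]
f=lambda p:np.r_[(proj('top',pl(p)[[7,5,3,1]])-T(b)).ravel(),(proj('scene',pl(p)[c])-S(d)).ravel()]
r=least_squares(f,[.7,0,.06,0,.49],loss='soft_l1');print('blueterm',np.round(r.x,4),np.degrees(r.x[3:]));print(np.round(f(r.x).reshape(-1,2),1).tolist())
# red terminal silhouette
M={}
for n,(u,v,w,h) in dict(top=(222,222,60,36),scene=(287,208,65,45)).items():
    im=np.load(f"pics/{n}0.npy").astype(int);m=np.zeros(im.shape[:2],np.uint8)
    m[v:v+h,u:u+w]=((im.min(2)<135)[v:v+h,u:u+w])
    k,lab,st,_=cv2.connectedComponentsWithStats(m);i=1+st[1:,4].argmax();M[n]=(lab==i).astype(np.uint8)
    cs=cv2.findContours(M[n],0,1)[0];M[n]=cv2.fillPoly(M[n]*0,[cv2.convexHull(np.vstack(cs))],1);print(n,st[i])
# compare signed distances of hull points: moments of hull
def mom(poly):
    m=cv2.moments(poly.astype(np.float32));A=m['m00'];return np.array([m['m10']/A,m['m01']/A,m['mu20']/A/8,m['mu11']/A/8,m['mu02']/A/8])
def mm(m):
    m=cv2.moments(m,True);A=m['m00'];return np.array([m['m10']/A,m['m01']/A,m['mu20']/A/8,m['mu11']/A/8,m['mu02']/A/8])
f=lambda p:np.r_[tuple(mom(cv2.convexHull(proj(n,place(p,B)).astype(np.float32)))-mm(M[n]) for n in M)]
r=least_squares(f,[.45,.1,0,1.4],loss='soft_l1',diff_step=1e-3);print('redterm',np.round(r.x,4),np.degrees(r.x[3]));print(np.round(f(r.x),2))
for n in M:
    h=cv2.fillPoly(M[n]*0,[cv2.convexHull(np.round(proj(n,place(r.x,B))).astype(np.int32))],1);print(n,(h&M[n]).sum()/(h|M[n]).sum())
E
python3 fit.py
```

```text
red [ 0.6277 -0.0153 -0.0037 -0.0632] yaw deg -3.62
[[0.4, -0.2], [-0.2, -0.2], [-0.4, 0.2], [0.9, 0.4], [-0.7, 0.6], [0.1, 0.3], [1.2, -1.1]]
blue [ 0.6294 -0.1984  0.0194 -0.0448] yaw deg -2.56
[[-1.2, 0.0], [-1.9, -0.8], [-0.5, 1.8], [1.3, 1.1], [-3.4, 0.2], [-4.3, 1.3], [2.3, -9.6]]
blueterm [ 0.6232 -0.0128  0.0708 -0.0514  0.4951] [-2.94440489 28.36802316]
[[-1.2, 0.6], [-0.6, 0.2], [0.0, 0.0], [-0.0, -0.2], [-0.5, -0.7], [-2.5, 1.7], [1.5, -0.3], [-0.5, -0.1]]
top [227 226  49  30 714]
scene [291 213  58  37 929]
redterm [ 0.423   0.0741 -0.0038  1.2257] 70.2268252752485
[0.16 0.18 0.62 0.48 0.27 0.03 0.11 1.1  0.47 0.88]
top 0.8998998998998999
scene 0.8683385579937304
```

Red fits well (residuals around 1 px, z within 4 mm). The blue cradle's near end is hidden behind the tray in the scene view, which explains the bad residuals, so I'll refit without those corners.

```bash
cat > fit2.py <<'E'
from h import *
T=lambda q:full(q,(220,145),6); S=lambda q:full(q,(165,222),6)
a=[(.091,.048,.012),(.091,-.048,.012),(-.091,.048,0),(-.091,-.048,0)];b=[(577,33),(749,38),(576,338),(736,342)]
c=[(-.091,.048,.012)];d=[(379,137)]
f=lambda p:np.r_[(proj('top',place(p,a))-T(b)).ravel(),(proj('scene',place(p,c))-S(d)).ravel()]
r=least_squares(f,[.7,0,0,0],loss='soft_l1');print('blue',np.round(r.x,4),np.degrees(r.x[3]));print(np.round(f(r.x).reshape(-1,2),1).tolist())
# shared lip feature: triangulate rest lip outer/lug right corner: red(773,152) blue(367,88); top-rest end blue (48,160)
def tri(qt,qs): 
    return least_squares(lambda X:np.r_[proj('top',X)[0]-qt,proj('scene',X)[0]-qs],[.6,0,0]).x
# red terminal keys/corners from clicks
St=lambda q:full(q,(165,205),4)
ct=[((43,584),3-1),((70,487),0)]
tt=[(7,(70,487)),(5,None)]
# terminal y+ = towards robot(-X): corner idx x,y,z bits
top={5:(70,487),1:(337,564),2:(307,661),6:(43,585)}   # far corners top face, near corners underside
sc={5:(734,110),1:None,7:(552,30)}
sc={7:None}
# scene: visible outline; head end right, y- side faces camera
s2=[(4,(692,179)),(5,(694,148)),(0,(544,105)) ,(7,(735,110))]
s2=[(4,(655,163)),(6,(692,179))]
f=lambda p:np.r_[tuple((proj('top',place(p,B[k]))[0]-T(v)) for k,v in top.items())]
r=least_squares(f,[.42,.07,0,1.25]);print('red top-only',np.round(r.x,4),np.degrees(r.x[3]),np.round(f(r.x).reshape(-1,2),1).tolist())
p=r.x
print('scene pred (crop4 px)',[(k,((proj('scene',place(p,B[k]))[0]-[165,205]+.5)*4-.5).round().tolist()) for k in range(8)])
p[2]=0
E
python3 fit2.py
```

```text
blue [ 0.6386 -0.2042 -0.0073 -0.0762] -4.363606436126994
[[0.6, -0.5], [-0.5, -0.5], [-0.3, 0.4], [1.0, 0.5], [0.3, 0.1]]
red top-only [ 0.4363  0.078  -0.0839  1.2395] 71.01588903667354 [[0.2, -0.6], [-0.3, -0.6], [-0.1, 0.6], [0.2, 0.5]]
scene pred (crop4 px) [(0, [500.0, 190.0]), (1, [500.0, 163.0]), (2, [546.0, 146.0]), (3, [547.0, 120.0]), (4, [685.0, 283.0]), (5, [688.0, 256.0]), (6, [729.0, 234.0]), (7, [732.0, 208.0])]
```

```bash
cat > fit3.py <<'E'
from h import *
T=lambda q:full(q,(220,145),6); S=lambda q:full(q,(165,205),4)
top={5:(70,487),1:(337,564),2:(307,661),6:(43,585)}
sc={4:(692,179),5:(694,149),0:(505,91),1:(506,68),7:(735,110),3:(549,30)}
f=lambda p:np.r_[tuple((proj('top',place(p,B[k]))[0]-T(v)) for k,v in top.items())+tuple((proj('scene',place(p,B[k]))[0]-S(v)) for k,v in sc.items())]
r=least_squares(f,[.42,.07,0,1.25],loss='soft_l1');print('redterm',np.round(r.x,4),np.degrees(r.x[3]),np.round(f(r.x).reshape(-1,2),1).tolist())
E
python3 fit3.py
```

```text
redterm [ 0.4229  0.0743 -0.0025  1.2349] 70.7543796639498 [[-0.5, -1.1], [0.9, -0.4], [0.8, 1.7], [-0.8, 0.8], [0.1, 1.2], [0.3, 1.6], [-0.9, 0.5], [-1.1, -0.8], [1.4, -0.4], [0.3, -1.8]]
```

Measured: red terminal (0.423, 0.074, z≈0, yaw 70.8°). The red cradle and the blue terminal docked in it agree: origin ≈(0.623, −0.014, 0.068–0.071), yaw ≈−3.3°, pitch 28.4° against 28° nominal. Blue cradle is ≈(0.6375, −0.2036), yaw ≈−4.3°. All consistent with the given sizes and reach, so I'll act.

```bash
cat >> h.py <<'E'
D=lambda yaw:R.from_euler('ZY',[yaw,-28],degrees=True)
def dock(c,yaw): return np.array([c[0],c[1],0])+R.from_euler('z',yaw,degrees=True).apply([-.075+.08*np.cos(np.radians(28)),0,.03+.08*np.sin(np.radians(28))])
F=R.from_matrix(np.diag([-1.,1,-1])); G=R.from_matrix(np.diag([1.,-1,-1]))
def go(pos,rot):  # world TCP pose -> row numbers from present pose
    o=manip.observe();q=o['tcp_rot'];r0=R.from_quat([q[1],q[2],q[3],q[0]])
    t=r0.inv().apply(np.array(pos)-o['eef_pos']);w=(r0.inv()*rot).as_rotvec()
    print('go',np.round(t,4).tolist(),np.round(w,4).tolist(),'dist %.3f ang %.1f'%(np.linalg.norm(t),np.degrees(np.linalg.norm(w))))
def st():
    o=manip.observe();print('t',round(o['t'],2),'pos',np.round(o['eef_pos'],4),'F',np.round(o['wrist_force'],2),'w',round(o['width'],4),'g',round(o['grasp_force'],1),'q',np.round(o['joint_pos'],2))
BR=(np.array([.6232,-.0142,.0676]),D(-3.3))            # blue terminal in red cradle
BB=(dock((.6375,-.2036),-4.3),D(-4.3))
RT=(np.array([.423,.074,0]),R.from_euler('z',70.8,degrees=True))
def tp(T,f,off): return T[0]+T[1].apply(off),T[1]*f
E
python3 -c "
from h import *
print(BB[0],dock((.6277,-.0153),-3.5));st();go(*tp(BR,F,[0,0,.1]))"
```

```text
[ 0.63314809 -0.20327278  0.06755773] [ 0.62334395 -0.01503357  0.06755773]
t 0.1 pos [0.1998 0.5916 0.2303] F [ 0.23 -0.07 -0.77] w 0.0853 g 0.0 q [ 1.12  0.22  1.53 -0.    1.39 -0.13]
go [-0.5498, -0.4507, 0.0751] [-0.0673, -0.4862, -0.2624] dist 0.715 ang 31.9
```

{"api": "servo_tool", "payload": {"motion": [-0.55, -0.451, 0.075, -0.067, -0.486, -0.262, 1, -0.55, -0.451, 0.075, -0.067, -0.486, -0.262, 1, -0.55, -0.451, 0.075, -0.067, -0.486, -0.262, 1, -0.55, -0.451, 0.075, -0.067, -0.486, -0.262, 1, -0.55, -0.451, 0.075, -0.067, -0.486, -0.262, 1, -0.55, -0.451, 0.075, -0.067, -0.486, -0.262, 1, -0.55, -0.451, 0.075, -0.067, -0.486, -0.262, 1, -0.55, -0.451, 0.075, -0.067, -0.486, -0.262, 1, -0.55, -0.451, 0.075, -0.067, -0.486, -0.262, 1, -0.55, -0.451, 0.075, -0.067, -0.486, -0.262, 1]}}

```text
t: 1.35
eef_pos: [0.5299, 0.0628, 0.1658]
tcp_rot: [0.243, 0.029, 0.97, -0.006]
wrist_force: [0.9, 0.9, 0.3]
width: 0.0855
grasp_force: 0.0
```

```bash
python3 -c "
from h import *
st();go(*tp(BR,F,[0,0,.1]))"
```

```text
t 1.35 pos [0.5299 0.0628 0.1658] F [0.88 0.91 0.35] w 0.0855 g 0.0 q [-0.02 -0.3   2.23 -0.03  0.72 -1.52]
go [-0.0401, -0.0714, 0.0325] [0.001, 0.0016, -0.0017] dist 0.088 ang 0.1
```

{"api": "servo_tool", "payload": {"motion": [-0.04, -0.071, 0.032, 0, 0, 0, 1, -0.04, -0.071, 0.032, 0, 0, 0, 1, -0.04, -0.071, 0.032, 0, 0, 0, 1, -0.04, -0.071, 0.032, 0, 0, 0, 1]}}

```text
t: 1.85
eef_pos: [0.5746, -0.0083, 0.1556]
tcp_rot: [0.241, 0.028, 0.97, -0.006]
wrist_force: [-0.5, 0.4, 0.1]
width: 0.0855
grasp_force: 0.0
```

```bash
python3 -c "
from h import *
st();go(*tp(BR,F,[0,0,.0]))
im=eyes.snapshot('top')[130:270,200:380,::-1];im2=eyes.snapshot('scene')[170:310,200:380,::-1]
cv2.imwrite('pics/a1.png',np.hstack([cv2.resize(i,None,fx=2.2,fy=2.2,interpolation=cv2.INTER_CUBIC) for i in(im,im2)]))"
```

```text
t 1.85 pos [ 0.5746 -0.0083  0.1556] F [-0.51  0.39  0.08] w 0.0855 g 0.0 q [-0.19 -0.17  2.15  0.1   0.68 -1.76]
go [-0.0019, -0.0033, 0.1006] [0.0016, -0.001, -0.0011] dist 0.101 ang 0.1
```

View pics/a1.png

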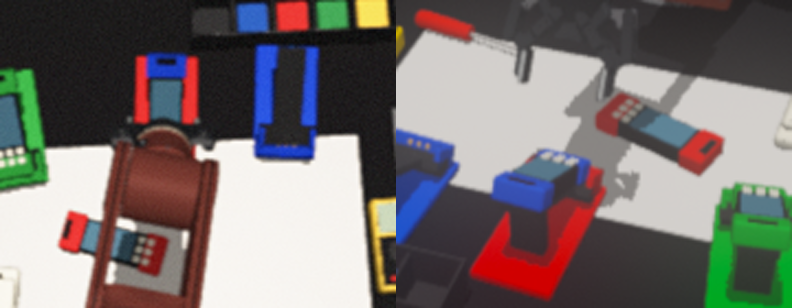

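The gripper stands square above the docked blue terminal, with its fingers straddling it. Going down and gripping.

{"api": "servo_tool", "payload": {"motion": [-0.002, -0.003, 0.04, 0, 0, 0, 1, -0.002, -0.003, 0.07, 0, 0, 0, 1, -0.002, -0.003, 0.09, 0, 0, 0, 1, -0.002, -0.003, 0.1, 0, 0, 0, 1, -0.002, -0.003, 0.1, 0, 0, 0, 1, -0.002, -0.003, 0.1, 0, 0, 0, 0.7, -0.002, -0.003, 0.1, 0, 0, 0, 0.6, -0.002, -0.003, 0.1, 0, 0, 0, 0.5, -0.002, -0.003, 0.1, 0, 0, 0, 0.4, -0.002, -0.003, 0.1, 0, 0, 0, 0.4], "grip_force": 60}}

```text
t: 3.2
eef_pos: [0.6241, -0.0145, 0.0703]
tcp_rot: [0.243, 0.028, 0.97, -0.006]
wrist_force: [-6.2, 2.1, 8.4]
width: 0.0507
grasp_force: 62.6
```

```bash
python3 -c "
from h import *
st();go(*tp(BR,F,[0,0,.0]))"
```

```text
t 3.2 pos [ 0.6241 -0.0145  0.0703] F [-6.17  2.11  8.36] w 0.0507 g 62.6 q [-0.18  0.1   2.08  0.13  0.48 -1.79]
go [0.0021, 0.0002, 0.0019] [0.0013, 0.0017, -0.0012] dist 0.003 ang 0.1
```

{"api": "servo_tool", "payload": {"motion": [0, 0, -0.005, 0, 0, 0, 0.4, 0, 0, -0.02, 0, 0, 0, 0.4, 0, 0, -0.05, 0, 0, 0, 0.4, 0, 0, -0.09, 0, 0, 0, 0.4, 0, 0, -0.09, 0, 0, 0, 0.4, 0, 0, -0.09, 0, 0, 0, 0.4]}}

```text
t: 3.95
eef_pos: [0.5809, -0.0122, 0.1472]
tcp_rot: [0.241, 0.028, 0.97, -0.006]
wrist_force: [0.1, 0.2, -4.3]
width: 0.0506
grasp_force: 65.4
```

```bash
python3 -c "
from h import *
st();go(*tp(BB,F,[0.006,0,.08]))"
```

```text
t 3.95 pos [ 0.5809 -0.0122  0.1472] F [ 0.12  0.21 -4.3 ] w 0.0506 g 65.4 q [-0.19 -0.14  2.14  0.11  0.66 -1.78]
go [-0.0246, -0.1872, 0.0197] [0.0094, -0.0011, 0.0141] dist 0.190 ang 1.0
```

{"api": "servo_tool", "payload": {"motion": [-0.012, -0.06, 0.01, 0, 0, 0, 0.4, -0.025, -0.12, 0.02, 0.009, -0.001, 0.014, 0.4, -0.025, -0.165, 0.02, 0.009, -0.001, 0.014, 0.4, -0.025, -0.187, 0.02, 0.009, -0.001, 0.014, 0.4, -0.025, -0.187, 0.02, 0.009, -0.001, 0.014, 0.4, -0.025, -0.187, 0.02, 0.009, -0.001, 0.014, 0.4, -0.025, -0.187, 0.02, 0.009, -0.001, 0.014, 0.4]}}

```text
t: 4.82
eef_pos: [0.602, -0.1994, 0.1412]
tcp_rot: [0.242, 0.036, 0.97, -0.008]
wrist_force: [0.7, -0.4, -4.3]
width: 0.0506
grasp_force: 65.3
```

```bash
python3 -c "
from h import *
st();go(*tp(BB,F,[0.0081,0,.0049]))
a=eyes.snapshot('top');b=eyes.snapshot('scene');np.save('pics/t1.npy',a);np.save('pics/s1.npy',b)
im=a[135:235,260:370,::-1];im2=b[190:290,160:270,::-1]
cv2.imwrite('pics/a2.png',np.hstack([cv2.resize(i,None,fx=3.6,fy=3.6,interpolation=cv2.INTER_CUBIC) for i in(im,im2)]))"
```

```text
t 4.83 pos [ 0.602  -0.1994  0.1412] F [ 0.69 -0.35 -4.33] w 0.0506 g 65.3 q [-0.56  0.02  2.    0.35  0.71 -2.28]
go [-0.0012, -0.0016, 0.0748] [0.0016, 0.0001, 0.0011] dist 0.075 ang 0.1
```

View pics/a2.png

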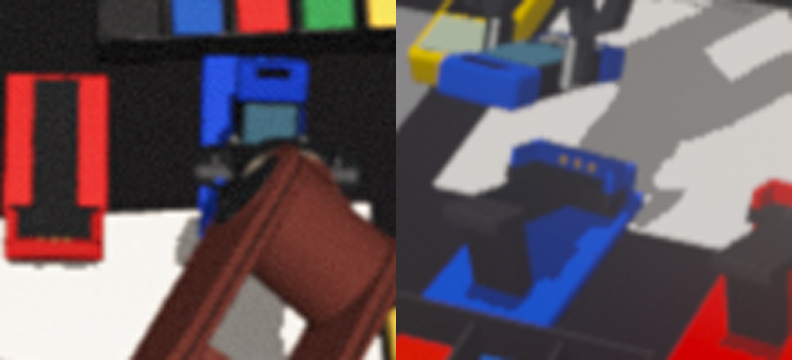

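Blue is held straight, and its offset over the blue cradle in the top view matches the parallax for its height. Red cradle is empty. Lowering to about 4 mm above the rest, 6 mm up from the lip.

{"api": "servo_tool", "payload": {"motion": [-0.001, -0.001, 0.03, 0.001, 0, 0.001, 0.4, -0.001, -0.002, 0.05, 0.001, 0, 0.001, 0.4, -0.001, -0.002, 0.064, 0.001, 0, 0.001, 0.4, -0.001, -0.002, 0.07, 0.001, 0, 0.001, 0.4, -0.001, -0.002, 0.074, 0.001, 0, 0.001, 0.4, -0.001, -0.002, 0.074, 0.001, 0, 0.001, 0.4, -0.001, -0.002, 0.074, 0.001, 0, 0.001, 0.4]}}

```text
t: 5.8
eef_pos: [0.6379, -0.2056, 0.078]
tcp_rot: [0.243, 0.037, 0.969, -0.01]
wrist_force: [-0.2, 0.4, -4.0]
width: 0.0508
grasp_force: 65.2
```

```bash
python3 -c "
from h import *
st();go(*tp(BB,F,[0.0081,0,.0019]))"
```

```text
t 5.8 pos [ 0.6379 -0.2056  0.078 ] F [-0.23  0.37 -3.97] w 0.0508 g 65.2 q [-0.53  0.2   1.95  0.39  0.58 -2.31]
go [0.0012, 0.002, 0.005] [-0.001, 0.0023, -0.0006] dist 0.005 ang 0.1
```

{"api": "servo_tool", "payload": {"motion": [0.001, 0.002, 0.001, 0, 0, 0, 0.4, 0.001, 0.002, 0.002, 0, 0, 0, 0.4, 0.001, 0.002, 0.003, 0, 0, 0, 0.4, 0.001, 0.002, 0.004, 0, 0, 0, 0.4, 0.001, 0.002, 0.004, 0, 0, 0, 0.4]}}

```text
t: 6.42
eef_pos: [0.6389, -0.2035, 0.0733]
tcp_rot: [0.242, 0.037, 0.969, -0.009]
wrist_force: [0.1, -0.2, -3.7]
width: 0.0507
grasp_force: 65.5
```

```bash
python3 -c "
from h import *
st();go(*tp(BB,F,[0.0081,0,.0019]))"
```

```text
t 6.42 pos [ 0.6389 -0.2035  0.0733] F [ 0.12 -0.21 -3.74] w 0.0507 g 65.5 q [-0.53  0.21  1.95  0.39  0.57 -2.31]
go [-0.0003, -0.0002, 0.0005] [-0.0006, 0.0014, -0.0007] dist 0.001 ang 0.1
```

No contact yet. Going on 0.5–1 mm per row.

{"api": "servo_tool", "payload": {"motion": [0, 0, 0.0005, 0, 0, 0, 0.4, 0, 0, 0.001, 0, 0, 0, 0.4, 0, 0, 0.0015, 0, 0, 0, 0.4, 0, 0, 0.002, 0, 0, 0, 0.4, 0, 0, 0.002, 0, 0, 0, 0.4]}}

```text
t: 7.05
eef_pos: [0.6391, -0.2035, 0.073]
tcp_rot: [0.242, 0.036, 0.97, -0.009]
wrist_force: [-20.7, 4.1, 18.3]
width: 0.051
grasp_force: 68.9
```

```bash
python3 -c "
from h import *
st();go(*tp(BB,F,[0.0021,0,.0019]))"
```

```text
t 7.05 pos [ 0.6391 -0.2035  0.073 ] F [-20.74   4.05  18.33] w 0.051 g 68.9 q [-0.53  0.21  1.95  0.39  0.57 -2.31]
go [0.0057, -0.0002, 0.0001] [0.0, 0.0007, -0.0] dist 0.006 ang 0.0
```

Contact with the rest. I'll ease the pressure, then slide down the slope to the lip.

{"api": "servo_tool", "payload": {"motion": [0, 0, -0.0015, 0, 0, 0, 0.4, 0.001, 0, -0.0015, 0, 0, 0, 0.4, 0.002, 0, -0.0015, 0, 0, 0, 0.4, 0.003, 0, -0.0015, 0, 0, 0, 0.4, 0.004, 0, -0.0015, 0, 0, 0, 0.4, 0.004, 0, -0.0015, 0, 0, 0, 0.4]}}

```text
t: 7.8
eef_pos: [0.6359, -0.2035, 0.0714]
tcp_rot: [0.243, 0.037, 0.969, -0.01]
wrist_force: [0.1, -0.1, 1.9]
width: 0.0505
grasp_force: 65.9
```

```bash
python3 -c "
from h import *
st();go(*tp(BB,F,[0.0021,0,.0019]))"
```

```text
t 7.8 pos [ 0.6359 -0.2035  0.0714] F [ 0.08 -0.09  1.85] w 0.0505 g 65.9 q [-0.53  0.2   1.96  0.4   0.57 -2.32]
go [0.0021, 0.0, 0.0002] [-0.0012, 0.0023, -0.0005] dist 0.002 ang 0.2
```

{"api": "servo_tool", "payload": {"motion": [0.0005, 0, 0, 0, 0, 0, 0.4, 0.001, 0, 0, 0, 0, 0, 0.4, 0.0015, 0, 0, 0, 0, 0, 0.4, 0.002, 0, 0, 0, 0, 0, 0.4, 0.002, 0, 0, 0, 0, 0, 0.4]}}

```text
t: 8.43
eef_pos: [0.634, -0.2033, 0.0704]
tcp_rot: [0.243, 0.037, 0.969, -0.01]
wrist_force: [0.6, -0.5, 3.4]
width: 0.0506
grasp_force: 66.2
```

```bash
python3 -c "
from h import *
st();go(*tp(BB,F,[0.0021,0,.0019]))"
```

```text
t 8.43 pos [ 0.634  -0.2033  0.0704] F [ 0.63 -0.51  3.4 ] w 0.0506 g 66.2 q [-0.53  0.2   1.96  0.4   0.57 -2.32]
go [0.0, -0.0001, 0.0002] [-0.001, 0.0021, -0.0007] dist 0.000 ang 0.1
```

{"api": "servo_tool", "payload": {"motion": [0.0005, 0, 0, 0, 0, 0, 0.4, 0.001, 0, 0, 0, 0, 0, 0.4, 0.0015, 0, 0, 0, 0, 0, 0.4, 0.0015, 0, 0, 0, 0, 0, 0.4]}}

```text
t: 8.93
eef_pos: [0.6336, -0.2034, 0.0704]
tcp_rot: [0.244, 0.037, 0.969, -0.01]
wrist_force: [6.1, -0.4, 2.7]
width: 0.051
grasp_force: 65.7
```

{"api": "servo_tool", "payload": {"motion": [0.0005, 0, 0, 0, 0, 0, 0.4, 0.001, 0, 0, 0, 0, 0, 0.4, 0.001, 0, 0, 0, 0, 0, 0.4]}}

```text
t: 9.3
eef_pos: [0.6335, -0.2035, 0.0706]
tcp_rot: [0.244, 0.038, 0.969, -0.01]
wrist_force: [8.0, -0.3, 3.9]
width: 0.0512
grasp_force: 65.7
```

Home against the lip (8 N along −x with the motion stopped). Releasing and backing off.

{"api": "servo_tool", "payload": {"motion": [-0.001, 0, 0, 0, 0, 0, 0.5, -0.001, 0, 0, 0, 0, 0, 0.65, -0.001, 0, 0, 0, 0, 0, 1, -0.001, 0, 0, 0, 0, 0, 1, -0.001, 0, 0, 0, 0, 0, 1, -0.001, 0, -0.02, 0, 0, 0, 1, -0.001, 0, -0.06, 0, 0, 0, 1, -0.001, 0, -0.11, 0, 0, 0, 1, -0.001, 0, -0.15, 0, 0, 0, 1]}}

```text
t: 10.42
eef_pos: [0.5615, -0.1976, 0.2034]
tcp_rot: [0.243, 0.037, 0.969, -0.01]
wrist_force: [0.3, -0.6, -0.4]
width: 0.0853
grasp_force: 0.0
```

```bash
python3 -c "
from h import *
st();go(*tp(RT,G,[0,0,.12]))"
```

```text
t 10.43 pos [ 0.5615 -0.1976  0.2034] F [ 0.27 -0.57 -0.38] w 0.0853 g 0.0 q [-0.61 -0.16  2.05  0.32  0.85 -2.27]
go [0.1792, 0.2604, -0.0015] [0.4474, 0.3455, 1.7885] dist 0.316 ang 107.5
```

{"api": "servo_tool", "payload": {"motion": [0.179, 0.26, -0.002, 0.447, 0.346, 1.789, 1, 0.179, 0.26, -0.002, 0.447, 0.346, 1.789, 1, 0.179, 0.26, -0.002, 0.447, 0.346, 1.789, 1, 0.179, 0.26, -0.002, 0.447, 0.346, 1.789, 1, 0.179, 0.26, -0.002, 0.447, 0.346, 1.789, 1, 0.179, 0.26, -0.002, 0.447, 0.346, 1.789, 1, 0.179, 0.26, -0.002, 0.447, 0.346, 1.789, 1, 0.179, 0.26, -0.002, 0.447, 0.346, 1.789, 1, 0.179, 0.26, -0.002, 0.447, 0.346, 1.789, 1, 0.179, 0.26, -0.002, 0.447, 0.346, 1.789, 1]}}

```text
t: 11.68
eef_pos: [0.4234, 0.0741, 0.1192]
tcp_rot: [0.045, 0.716, 0.697, 0.0]
wrist_force: [0.6, -0.2, 0.6]
width: 0.0854
grasp_force: 0.0
```

```bash
python3 -c "
from h import *
st();go(*tp(RT,G,[0,0,.12]))"
```

```text
t 11.68 pos [0.4234 0.0741 0.1192] F [ 0.63 -0.17  0.57] w 0.0854 g 0.0 q [ 0.04 -0.19  2.16 -0.08  1.11  0.1 ]
go [-0.0002, -0.0003, -0.0008] [0.0742, 0.0526, 0.3082] dist 0.001 ang 18.4
```

{"api": "servo_tool", "payload": {"motion": [0, 0, 0, 0.074, 0.053, 0.308, 1, 0, 0, 0, 0.074, 0.053, 0.308, 1, 0, 0, 0, 0.074, 0.053, 0.308, 1, 0, 0, 0, 0.074, 0.053, 0.308, 1, 0, 0, 0, 0.074, 0.053, 0.308, 1]}}

```text
t: 12.3
eef_pos: [0.4232, 0.0739, 0.119]
tcp_rot: [0.001, 0.813, 0.582, 0.0]
wrist_force: [0.7, -0.4, 0.1]
width: 0.0856
grasp_force: 0.0
```

```bash
python3 -c "
from h import *
st();go(*tp(RT,G,[0,0,.002]))
a=eyes.snapshot('top');b=eyes.snapshot('scene');np.save('pics/t2.npy',a);np.save('pics/s2.npy',b)
im=a[140:240,270:370,::-1];im2=b[190:290,165:295,::-1]
cv2.imwrite('pics/a3.png',np.hstack([cv2.resize(i,None,fx=3.4,fy=3.4,interpolation=cv2.INTER_CUBIC) for i in(im,im2)]))"
```

```text
t 12.3 pos [0.4232 0.0739 0.119 ] F [ 0.68 -0.35  0.05] w 0.0856 g 0.0 q [-0.01 -0.15  2.13 -0.    1.16  0.32]
go [0.0001, -0.0004, 0.117] [0.0017, 0.0007, 0.0069] dist 0.117 ang 0.4
```

View pics/a3.png

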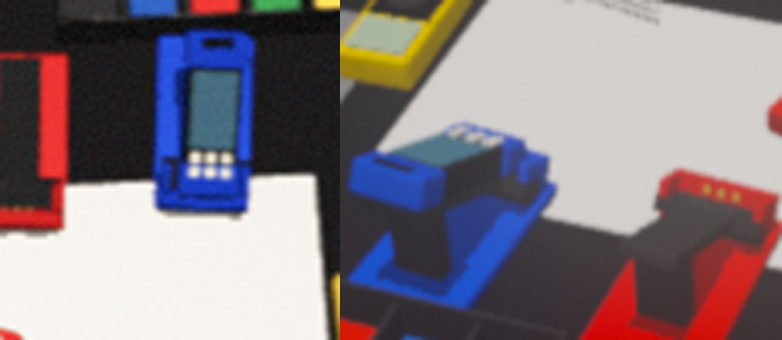

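Blue sits foot-down between the lugs against the lip and flat. Its sideways offset in the top view (≈15 px at the head, ≈7 px at the keys in the crop) equals the height parallax. Now gripping the red terminal.

{"api": "servo_tool", "payload": {"motion": [0, 0, 0.05, 0.002, 0.001, 0.007, 1, 0, 0, 0.085, 0.002, 0.001, 0.007, 1, 0, 0, 0.107, 0.002, 0.001, 0.007, 1, 0, 0, 0.117, 0.002, 0.001, 0.007, 1, 0, 0, 0.117, 0.002, 0.001, 0.007, 1, 0, 0, 0.117, 0.002, 0.001, 0.007, 0.7, 0, 0, 0.117, 0.002, 0.001, 0.007, 0.6, 0, 0, 0.117, 0.002, 0.001, 0.007, 0.5, 0, 0, 0.117, 0.002, 0.001, 0.007, 0.4, 0, 0, 0.117, 0.002, 0.001, 0.007, 0.4], "grip_force": 60}}

```text
t: 13.65
eef_pos: [0.4248, 0.0736, 0.0036]
tcp_rot: [0.0, 0.816, 0.579, 0.001]
wrist_force: [-1.8, -0.0, 5.7]
width: 0.0507
grasp_force: 63.9
```

{"api": "servo_tool", "payload": {"motion": [0, 0, -0.005, 0, 0, 0, 0.4, 0, 0, -0.03, 0, 0, 0, 0.4, 0, 0, -0.08, 0, 0, 0, 0.4, 0, 0, -0.14, 0, 0, 0, 0.4, 0, 0, -0.19, 0, 0, 0, 0.4, 0, 0, -0.19, 0, 0, 0, 0.4, 0, 0, -0.19, 0, 0, 0, 0.4]}}

```text
t: 14.52
eef_pos: [0.4227, 0.0735, 0.191]
tcp_rot: [-0.001, 0.816, 0.578, -0.001]
wrist_force: [-1.0, -0.3, -3.6]
width: 0.0509
grasp_force: 64.1
```

```bash
cat >> h.py <<'E'
RR=(np.array([.6232,-.0144,.0676]),D(-3.4))
E
python3 -c "
from h import *
st();go(*tp(RR,G,[0.02,0,.12]))"
```

```text
t 14.53 pos [0.4227 0.0735 0.191 ] F [-1.   -0.33 -3.57] w 0.0509 g 64.1 q [-0.01 -0.23  2.05  0.    1.32  0.32]
go [-0.0272, 0.1811, 0.0077] [-0.3173, 0.4195, 1.2654] dist 0.183 ang 78.5
```

{"api": "servo_tool", "payload": {"motion": [-0.027, 0.181, 0.008, -0.317, 0.42, 1.265, 0.4, -0.027, 0.181, 0.008, -0.317, 0.42, 1.265, 0.4, -0.027, 0.181, 0.008, -0.317, 0.42, 1.265, 0.4, -0.027, 0.181, 0.008, -0.317, 0.42, 1.265, 0.4, -0.027, 0.181, 0.008, -0.317, 0.42, 1.265, 0.4, -0.027, 0.181, 0.008, -0.317, 0.42, 1.265, 0.4, -0.027, 0.181, 0.008, -0.317, 0.42, 1.265, 0.4, -0.027, 0.181, 0.008, -0.317, 0.42, 1.265, 0.4, -0.027, 0.181, 0.008, -0.317, 0.42, 1.265, 0.4, -0.027, 0.181, 0.008, -0.317, 0.42, 1.265, 0.4]}}

```text
t: 15.78
eef_pos: [0.5846, -0.0117, 0.1822]
tcp_rot: [0.007, 0.97, -0.028, 0.241]
wrist_force: [0.6, -0.3, -4.0]
width: 0.0506
grasp_force: 64.7
```

```bash
python3 -c "
from h import *
st();go(*tp(RR,G,[0.008,0,.07]))
a=eyes.snapshot('top');b=eyes.snapshot('scene');
im=a[120:220,225:325,::-1];im2=b[170:270,220:350,::-1]
cv2.imwrite('pics/a4.png',np.hstack([cv2.resize(i,None,fx=3.4,fy=3.4,interpolation=cv2.INTER_CUBIC) for i in(im,im2)]))"
```

```text
t 15.78 pos [ 0.5846 -0.0117  0.1822] F [ 0.64 -0.33 -4.01] w 0.0506 g 64.7 q [-0.19 -0.18  2.11  0.09  0.74  1.38]
go [-0.0116, 0.0004, 0.0494] [-0.0012, 0.0014, 0.0012] dist 0.051 ang 0.1
```

View pics/a4.png

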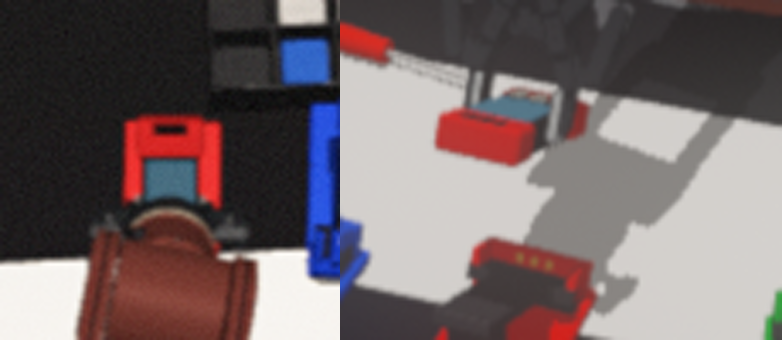

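Red is held straight over the red cradle, head up-slope. Lowering.

{"api": "servo_tool", "payload": {"motion": [-0.012, 0, 0.04, -0.001, 0.001, 0.001, 0.4, -0.012, 0, 0.07, -0.001, 0.001, 0.001, 0.4, -0.012, 0, 0.092, -0.001, 0.001, 0.001, 0.4, -0.012, 0, 0.106, -0.001, 0.001, 0.001, 0.4, -0.012, 0, 0.112, -0.001, 0.001, 0.001, 0.4, -0.012, 0, 0.112, -0.001, 0.001, 0.001, 0.4, -0.012, 0, 0.112, -0.001, 0.001, 0.001, 0.4]}}

```text
t: 16.75
eef_pos: [0.628, -0.0144, 0.0803]
tcp_rot: [0.007, 0.969, -0.029, 0.244]
wrist_force: [0.2, -1.1, -3.8]
width: 0.0507
grasp_force: 64.6
```

```bash
python3 -c "
from h import *
st();go(*tp(RR,G,[0.008,0,.0036]))"
```

```text
t 16.75 pos [ 0.628  -0.0144  0.0803] F [ 0.22 -1.09 -3.81] w 0.0507 g 64.6 q [-0.18  0.09  2.07  0.12  0.5   1.36]
go [-0.0022, 0.0003, 0.0054] [0.0004, -0.0038, -0.0007] dist 0.006 ang 0.2
```

{"api": "servo_tool", "payload": {"motion": [0, 0, 0.001, 0, 0, 0, 0.4, 0, 0, 0.002, 0, -0.002, 0, 0.4, 0, 0, 0.003, 0, -0.002, 0, 0.4, 0, 0, 0.004, 0, -0.002, 0, 0.4, 0, 0, 0.0045, 0, -0.002, 0, 0.4, 0, 0, 0.0045, 0, -0.002, 0, 0.4]}}

```text
t: 17.5
eef_pos: [0.6297, -0.0144, 0.0755]
tcp_rot: [0.007, 0.97, -0.029, 0.242]
wrist_force: [-0.4, 0.6, -2.3]
width: 0.0505
grasp_force: 64.7
```

{"api": "servo_tool", "payload": {"motion": [0, 0, 0.0005, 0, 0, 0, 0.4, 0, 0, 0.001, 0, 0, 0, 0.4, 0, 0, 0.001, 0, 0, 0, 0.4]}}

```text
t: 17.88
eef_pos: [0.6298, -0.0144, 0.0754]
tcp_rot: [0.007, 0.97, -0.029, 0.242]
wrist_force: [-13.6, 1.8, 9.3]
width: 0.0506
grasp_force: 66.7
```

{"api": "servo_tool", "payload": {"motion": [0, 0, -0.0007, 0, 0, 0, 0.4, -0.001, 0, -0.0007, 0, 0, 0, 0.4, -0.002, 0, -0.0007, 0, 0, 0, 0.4, -0.003, 0, -0.0007, 0, 0, 0, 0.4, -0.004, 0, -0.0007, 0, 0, 0, 0.4, -0.005, 0, -0.0007, 0, 0, 0, 0.4, -0.005, 0, -0.0007, 0, 0, 0, 0.4]}}

```text
t: 18.75
eef_pos: [0.6258, -0.0142, 0.0733]
tcp_rot: [0.007, 0.97, -0.029, 0.243]
wrist_force: [-0.0, 0.8, 1.7]
width: 0.0507
grasp_force: 65.2
```

{"api": "servo_tool", "payload": {"motion": [-0.0005, 0, 0, 0, 0, 0, 0.4, -0.001, 0, 0, 0, 0, 0, 0.4, -0.0015, 0, 0, 0, 0, 0, 0.4, -0.002, 0, 0, 0, 0, 0, 0.4, -0.0025, 0, 0, 0, 0, 0, 0.4, -0.0025, 0, 0, 0, 0, 0, 0.4]}}

```text
t: 19.5
eef_pos: [0.6235, -0.0141, 0.0721]
tcp_rot: [0.007, 0.97, -0.029, 0.243]
wrist_force: [0.5, 0.2, 4.3]
width: 0.0503
grasp_force: 65.5
```

{"api": "servo_tool", "payload": {"motion": [-0.0005, 0, 0, 0, 0, 0, 0.4, -0.001, 0, 0, 0, 0, 0, 0.4, -0.0015, 0, 0, 0, 0, 0, 0.4, -0.002, 0, 0, 0, 0, 0, 0.4, -0.002, 0, 0, 0, 0, 0, 0.4]}}

```text
t: 20.12
eef_pos: [0.6218, -0.014, 0.0712]
tcp_rot: [0.007, 0.97, -0.029, 0.243]
wrist_force: [0.3, -0.7, 5.2]
width: 0.0507
grasp_force: 65.6
```

{"api": "servo_tool", "payload": {"motion": [-0.0005, 0, 0, 0, 0, 0, 0.4, -0.001, 0, 0, 0, 0, 0, 0.4, -0.0015, 0, 0, 0, 0, 0, 0.4, -0.0015, 0, 0, 0, 0, 0, 0.4]}}

```text
t: 20.62
eef_pos: [0.6205, -0.0139, 0.0705]
tcp_rot: [0.007, 0.97, -0.029, 0.243]
wrist_force: [-0.1, 0.6, 5.3]
width: 0.0508
grasp_force: 65.7
```

{"api": "servo_tool", "payload": {"motion": [-0.0005, 0, 0, 0, 0, 0, 0.4, -0.001, 0, 0, 0, 0, 0, 0.4, -0.0015, 0, 0, 0, 0, 0, 0.4, -0.0015, 0, 0, 0, 0, 0, 0.4]}}

```text
t: 21.12
eef_pos: [0.6201, -0.0141, 0.0704]
tcp_rot: [0.007, 0.969, -0.03, 0.244]
wrist_force: [6.8, -0.3, 3.0]
width: 0.0505
grasp_force: 64.8
```

{"api": "servo_tool", "payload": {"motion": [-0.0005, 0, 0, 0, 0, 0, 0.4, -0.001, 0, 0, 0, 0, 0, 0.4, -0.0015, 0, 0, 0, 0, 0, 0.4, -0.0015, 0, 0, 0, 0, 0, 0.4]}}

```text
t: 21.62
eef_pos: [0.6199, -0.0141, 0.0707]
tcp_rot: [0.007, 0.969, -0.03, 0.245]
wrist_force: [8.5, 0.2, 2.9]
width: 0.0508
grasp_force: 64.7
```

At the lip. Releasing and backing off.

{"api": "servo_tool", "payload": {"motion": [0.001, 0, 0, 0, 0, 0, 0.5, 0.001, 0, 0, 0, 0, 0, 0.65, 0.001, 0, 0, 0, 0, 0, 1, 0.001, 0, 0, 0, 0, 0, 1, 0.001, 0, 0, 0, 0, 0, 1, 0.001, 0, -0.02, 0, 0, 0, 1, 0.001, 0, -0.06, 0, 0, 0, 1, 0.001, 0, -0.11, 0, 0, 0, 1, 0.001, 0, -0.17, 0, 0, 0, 1, 0.001, 0, -0.2, 0, 0, 0, 1]}}

```text
t: 22.88
eef_pos: [0.5245, -0.0082, 0.2494]
tcp_rot: [0.008, 0.969, -0.029, 0.244]
wrist_force: [-0.2, 0.8, -0.1]
width: 0.0853
grasp_force: 0.0
```

{"api": "servo_tool", "payload": {"motion": [0, -0.06, -0.03, 0, 0, 0, 1, 0, -0.12, -0.04, 0, 0, 0, 1, 0, -0.18, -0.04, 0, 0, 0, 1, 0, -0.24, -0.04, 0, 0, 0, 1, 0, -0.3, -0.04, 0, 0, 0, 1, 0, -0.3, -0.04, 0, 0, 0, 1, 0, -0.3, -0.04, 0, 0, 0, 1]}}

```text
t: 23.75
eef_pos: [0.5234, 0.2924, 0.2803]
tcp_rot: [0.008, 0.97, -0.029, 0.242]
wrist_force: [0.3, 0.1, 0.4]
width: 0.0852
grasp_force: 0.0
```

```bash
python3 -c "
from h import *
st()
a=eyes.snapshot('top');b=eyes.snapshot('scene');np.save('pics/t3.npy',a);np.save('pics/s3.npy',b)
im=a[145:213,252:352,::-1];im2=b[215:310,170:300,::-1]
I=[cv2.resize(im,None,fx=4,fy=4,interpolation=cv2.INTER_CUBIC),cv2.resize(im2,None,fx=3,fy=3,interpolation=cv2.INTER_CUBIC)]
h=max(i.shape[0] for i in I);I=[cv2.copyMakeBorder(i,0,h-i.shape[0],0,0,0) for i in I]
cv2.imwrite('pics/a5.png',cv2.convertScaleAbs(np.hstack(I),alpha=1.4,beta=15))"
```

```text
t 23.75 pos [0.5234 0.2924 0.2803] F [0.33 0.11 0.36] w 0.0852 g 0.0 q [ 0.52 -0.15  1.89 -0.31  1.01  2.27]
```

View pics/a5.png

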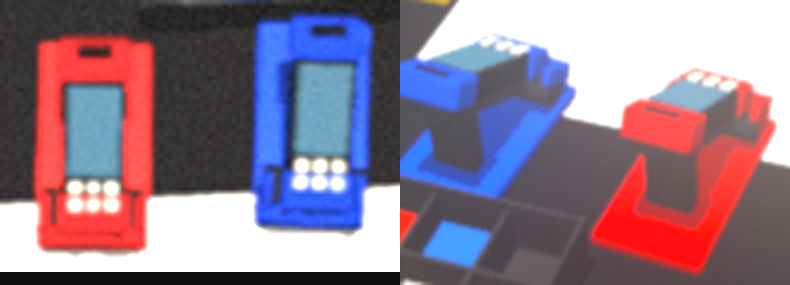

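Both terminals sit head up-slope, foot between the lugs: red keys ≈(93,196), blue keys ≈(319,174) in the left crop. A numeric check against the original docked pose: compare where keys and screen appear with what a perfectly docked terminal would give.

Run:
```python
from h import *
def feats(im,box):
    u,v,w,h=box;c=im[v:v+h,u:u+w].astype(float)
    r,g,b=c[...,0],c[...,1],c[...,2]
    wh=np.clip(c.min(2)-130,0,60); tl=((g>b*.6)&(g>r*1.25)&(b>60)&(b<190)&(g<170)).astype(np.uint8)
    V,U=np.mgrid[v:v+h,u:u+w]
    k,lab,s,_=cv2.connectedComponentsWithStats(tl);tl=lab==1+s[1:,4].argmax()
    rect=cv2.minAreaRect(np.argwhere(tl)[:,::-1].astype(np.float32))
    m=cv2.moments(tl.astype(np.uint8),True);ang=.5*np.degrees(np.arctan2(2*m['mu11'],m['mu20']-m['mu02']))
    return [round(x,2) for x in((wh*U).sum()/wh.sum(),(wh*V).sum()/wh.sum(),U[tl].mean(),V[tl].mean())],tl.sum(),round(ang,2)
t0,t3=np.load('pics/top0.npy'),np.load('pics/t3.npy')
for n,im,b in(('blue@red t0',t0,(266,162,18,38)),('red@red t3',t3,(266,162,18,38)),('blue@blue t3',t3,(323,157,19,38))): print(n,feats(im,b))
# predicted feature motion for perfect dock: local keys (-.058,0,.026), screen (.012,0,.026)
L=np.array([[-.058,0,.026],[.012,0,.026]])
for n,c,y in(('red',(.6277,-.0153),-3.5),('blue',(.6375,-.2036),-4.3)):
    q=proj('top',dock(c,y)+D(y).apply(L));print(n,'pred',q.round(2).ravel(),'angle',np.degrees(np.arctan2(*(q[0]-q[1])[::-1])).round(2))
```

```text
blue@red t0 ([np.float64(274.5), np.float64(193.89), np.float64(275.02), np.float64(176.98)], np.int64(300), np.float64(-89.69))
red@red t3 ([np.float64(274.88), np.float64(193.76), np.float64(275.1), np.float64(177.31)], np.int64(297), np.float64(89.94))
blue@blue t3 ([np.float64(331.02), np.float64(188.35), np.float64(332.34), np.float64(171.8)], np.int64(331), np.float64(-85.59))
red pred [274.84 195.88 275.12 175.13] angle 90.77
blue pred [331.25 190.48 332.41 169.73] angle 93.2
```

Everything agrees to within ≈0.4 px (about 1 mm) and ≈1°, and the blue row offset between cradles is as predicted. Handing in.

```bash
python3 -c "
from plant import job
print(job.finish_job())"
```

```text
the job is handed in; nothing more can be done
None
```

I moved the blue terminal to the blue cradle and then put the red terminal in the red cradle. Both look flat, straight and home against the lip in the last pictures, to within about 1 mm and 1–1.5°; I handed the job in at about 24 s, and no verdict came back.

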